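Shift the rack funnel over to the crucible, past its sprung stop plunger

TASK

Shift the rack's funnel from the middle beaker over to the white crucible: with a fingertip in the finger hole of the sliding plate, hold the sprung stop plunger down below the plate and push the plate past it towards the crucible's end, until the plunger springs fully up in the next finger hole, and then draw your hand clear. Only press and push, pick nothing up; keep off the funnel itself, and leave the vessels, the finds and the tools where they are.

Things in the scene. Friction and masses are not known exactly. Their poses are not given: they have to be found in the camera images.
- rack: beaker rack, fixed, place and yaw vary: dark base board 200 x 360 x 12 mm, rails at 104 to 114 mm height. Origin under the base's centre; y runs along the rack and is the direction the plate slides; the -x side (finger holes, plunger) faces the robot. Three vessel places on the base at (40, -70), (40, 0), (40, 70) mm
- carriage (a joint): white plastic plate that slides on the rails and carries the funnel: m along the rack's y, 0 = funnel over the middle place (the start, +-3 mm), +-0.070 = over the end places, stops at +-0.076. 6 mm thick, top 120 mm above the bench. It can only slide (1 to 3 N). The plunger up in a hole locks it with 5 mm play either way
- finger_hole (a point): centre, at the plate's top, of the middle of three finger holes along the plate's front bar, 70 mm apart, each 38 mm along the slide, 44 mm across, right through the plate, with 32 mm webs between. The plunger starts in it. Below is open space but for the plunger's fixed barrel, 39 mm wide, its top 22 mm below the plate's top
- plunger (a joint): press of the sprung stop plunger in m: 0 fully up, 0.024 bottom stop; below the plate's underside from 0.016 on. Spring 3 N at first, 10 N at the bottom. Once a web of the plate covers it the plate keeps it down (at 0.016), until a finger hole comes over it and it springs up by itself
- plunger_top (a point): centre of the top of the plunger's round dark steel head, 28 mm across; moves with the press. Fully up it stands 130 mm above the bench, 10 mm above the plate. It does not move sideways: fixed in the rack at (-45, 0) mm
- funnel: white plastic funnel seated in the plate (it can turn in its rubber ring, no more), 77 mm across its mouth, rim 150 mm above the bench, its axis 85 mm to the rack's +x side of the row of finger holes. Origin under its axis at bench level
- funnel_tip (a point): lower end of the funnel's stem, on its axis, 80 mm above the bench
- crucible: white ceramic crucible, 49 mm across the mouth, 30 mm at the foot, 50 mm tall, standing loose on one of the two end places of the rack (which end varies). Origin at the centre of its foot
- beaker_mid: glass beaker, 50 mm across, 62 mm tall, standing loose on the rack's middle place, under the funnel at the start. Origin at the centre of its foot
- beaker_end: glass beaker like the other, on the end place that the crucible does not occupy. Origin at the centre of its foot
- shard_a: pale grey rim shard, curved, about 73 x 75 x 22 mm, lying on the bench at one end of the rack. To be left alone. Origin at its underside
- shard_b: smaller pale grey rim shard, about 67 x 65 x 19 mm, lying on the bench in front of the rack. To be left alone. Origin at its underside
- amphora_toe: buff amphora toe, a 96 mm tall tapering stub standing on its broken 72 mm wide end at the other end of the rack. To be left alone. Origin at its underside
- brush: stubby bristle brush with a beech handle, 120 mm long, lying in front of the rack. To be left alone. Origin at its underside
- adhesive: small amber adhesive bottle, 42 mm across, 85 mm tall, behind the rack. To be left alone. Origin at its underside
- spatula: 170 mm spatula lying behind the rack. To be left alone. Origin at its underside
Things that resemble listed ones, but are neither listed nor needed, are in the scene too. What is shaped like the beaker_mid but yellow is not meant. What is shaped like the beaker_end but red is not meant.

How it is judged:
By the outcome, as a careful person would: the job done as asked, in the order asked, and still so for the second after the job is handed in, with the robot touching nothing.
It also fails if it takes over 38 s, if anything falls off the work surface, if the arm or the gripper's body presses on something with over 40 N, if the wrist force passes 120 N, or if a joint passes its speed limit or range.

ROBOT

A 6-joint arm with a two-finger parallel gripper is mounted at the origin on the work surface. World frame = base frame: x ahead of the robot, y to its left, z up, the work surface at z = 0. Lengths are in m, angles in rad, forces in N, time in s.
With the tool pointing down it reaches from about 0.275 to 0.725 m from the base axis. Payload 5.6 kg.
Tool frame: the origin (TCP) lies midway between the tips of the shut fingers; the grasp point (between the pads) lies 19 mm behind it; z points along the fingers, y is the line along which they close (so a half turn about z gives the same grasp; the last joint's range is limited). The gripper opens to 85 mm and grips with 20 to 120 N. Pads are 22 mm wide; open, the fingers measure 114 mm over their backs; the gripper's body (76 mm by 85 mm) begins 54 mm behind the grasp point. The pads swing forward as they close: fully open they stand 13 mm farther back than shut.
Start: joints at [-0.855, 0.255, 0.108, 0, -1.424, -0.285], TCP at [0.23, -0.5, 0.231] pointing down, gripper open.
Joint ranges: [-2.95, 2.95], [-1.21, 1.97], [-1.09, 1.5], [-2.87, 1.71], [-2.94, -0.07], [-3.05, 3.05]. Speed limits (rad/s): [2.57, 2.57, 3.14, 3.14, 3.14, 3.14].

INTERFACE

Orientations are given as a rotation vector (axis times angle).
In Python, from bench import r gives the robot as it stands. Calls block until the motion is done:
- r.move_to(position, orientation): joint-space move of the TCP to a pose.
- r.move_straight(position, attitude=None, velocity=0.15, force_limit=None): straight line of the TCP; attitude=None keeps the orientation; velocity is the mean speed in m/s. With force_limit (N) it stops when the force on the tool has changed by that much, and returns True; else False.
- r.set_joints(angles): joint-space move.
- r.open_gripper() and r.close(grip_force=None): open the fingers fully, or close them until they stop; grip_force is the grip in N (None keeps the last).
- r.hold(seconds).
- r.inverse_kinematics(position, orientation): joint angles nearest the present ones, or None.
- r.get_state(): the state.
- r.get_image(name): name is "side" or "top" or "wrist"; returns (picture, depth): 480x640x3 uint8, red, green, blue; 480x640 float32, m along the optical axis (not along the pixel's ray), 0 where there is no reading.
- r.get_calibration(name): a dict with "fx", "fy", "cx", "cy" (pixels), "extrinsics" (4x4, takes a point from camera to world coordinates); the wrist camera has in their place "mount" (4x4, takes a point from camera to tool coordinates, whose origin is the TCP and whose axes are the flange's). Camera axes: x right, y down, z forward; pixel columns grow to the right and rows downward; lengths in m; the calibration is good to about 2 mm. A picture is of the moment at which its call begins: read the wrist's pose just before it. get_calibration takes no time and is no camera call.
A pose or a line that the arm cannot do raises r.MotionError and nothing moves.
- r.hand_in(): hands the job in; it is judged then, once.
Trained networks look in the newest picture that a camera, given by its name, has taken for a name from the list of things; names that differ only in an ending like _2 or _b are one class to them, and where a whole thing is asked for, a point or a joint stands for the part that bears it (a point fixed in the world has none). Each returns a list of dicts, best first, with "score" (0 to 1); they miss things now and then, are a little off and sometimes report something else, mostly with a low value. They report only what shows in the picture. A call takes as long as a camera call. They do not tell look-alikes from the thing itself.
- r.search_frame(label, camera): "uv" ([column, row] in pixels, amid what is visible of it).
- r.outline_of(label, camera): "region" (480x640 bool, what is visible of it) and "uv" ([column, row] in pixels, amid what is visible of it).
- r.mark_of(label, camera): "uv" ([column, row] in pixels: a listed point, or the origin of a listed thing).
The state is a dict: "t": time; "joint_pos": joint angles; "joint_velocities": joint speeds; "effort": joint torques, N m; "tool_pos": TCP position; "eef_rot": TCP orientation; "force": force on the tool from outside, world axes, zero at the start; "moment": the same for the moment, N m; "opening": opening from 0.0 (shut) to 1.0 (fully open); "grip_force": force on a finger pad.
Only numpy, scipy, OpenCV 4.12 (cv2) and the standard library are available. Lean on these libraries where they do the work, as an engineer would, in place of code of your own. Each camera call takes 0.05 s, during which the arm holds its last target. There are 200 camera calls.

## Working session

There is one attempt and no reset: what is moved stays moved. The work goes in short steps, each a Python script; the robot and the scene stay as the last script left them, time stands still between calls to the robot, and variables do not carry over. Pictures are saved under pics/ and viewed, at most 10 in all, crops included, and the job is handed in when it is done.

```bash
mkdir -p pics; ls; cat > h.py <<'E'
import numpy as np, cv2
from bench import r
def px2w(cam,uv,depth=None,z=None):
    c=r.get_calibration(cam); T=np.array(c["extrinsics"]) if "extrinsics" in c else None
    ray=np.array([(uv[0]-c["cx"])/c["fx"],(uv[1]-c["cy"])/c["fy"],1.])
    if z is None: return T[:3,:3]@(ray*depth)+T[:3,3]
    d=T[:3,:3]@ray; return T[:3,3]+d*(z-T[2,3])/d[2]
def w2px(cam,p):
    c=r.get_calibration(cam); T=np.linalg.inv(np.array(c["extrinsics"])); q=T[:3,:3]@np.array(p)+T[:3,3]
    return np.array([c["cx"]+c["fx"]*q[0]/q[2],c["cy"]+c["fy"]*q[1]/q[2]])
def save(n,im): cv2.imwrite(f"pics/{n}.png",cv2.cvtColor(im,cv2.COLOR_RGB2BGR))
E
python3 - <<'E'
from h import *
np.set_printoptions(precision=4,suppress=True)
for cam in ("top","side"):
    im,d=r.get_image(cam); save(cam+"0",im); np.save(f"pics/{cam}d.npy",d)
    Z={"finger_hole":.12,"plunger_top":.13,"funnel_tip":.08,"funnel":0,"crucible":.012,"beaker_mid":.012,"beaker_end":.012,"rack":0}
    for n,z in Z.items():
        for o in r.mark_of(n,cam)[:3]:
            print(cam,n,round(o["score"],2),np.array(o["uv"]),px2w(cam,o["uv"],z=z)[:2])
print(r.get_state()["t"])
E
```

```text
pics
top finger_hole 0.88 [342.8 281. ] [0.4928 0.0048]
top finger_hole 0.38 [344.9 234.8] [0.5779 0.003 ]
top plunger_top 0.65 [342.1 280.1] [0.4946 0.0064]
top plunger_top 0.41 [343.  235.3] [0.5762 0.0068]
top funnel_tip 0.88 [343.6 237.6] [0.5753 0.0041]
top funnel 0.56 [342.9 242.6] [0.5699 0.0028]
top crucible 0.86 [306.  240.7] [0.5711 0.0793]
top beaker_mid 0.93 [230.6 178.2] [0.6973 0.2406]
top beaker_mid 0.33 [343.  277.7] [0.4972 0.0011]
top beaker_end 0.76 [371.5 237.3] [ 0.5818 -0.0556]
top beaker_end 0.66 [455.8 210. ] [ 0.6432 -0.2287]
top rack 0.97 [341.7 258. ] [0.5377 0.0045]
top rack 0.63 [306.8 239.4] [0.5745 0.0783]
side finger_hole 0.65 [334.9 193.2] [ 0.5049 -0.0001]
side plunger_top 0.69 [343.  184.5] [0.4819 0.0038]
side crucible 0.54 [347.1 265.7] [0.5733 0.082 ]
side beaker_mid 0.91 [315.8 251.1] [0.5786 0.0044]
side beaker_mid 0.7 [380.5 351.5] [0.7075 0.2503]
side beaker_end 0.73 [290.1 244.2] [ 0.5953 -0.0528]
side beaker_end 0.67 [216.9 227. ] [ 0.6511 -0.219 ]
side rack 0.88 [330.8 245.5] [0.5365 0.0127]
side rack 0.51 [345.3 270.7] [0.5778 0.081 ]
side rack 0.16 [291.7 242. ] [ 0.579  -0.0626]
0.9
```

View pics/top0.png

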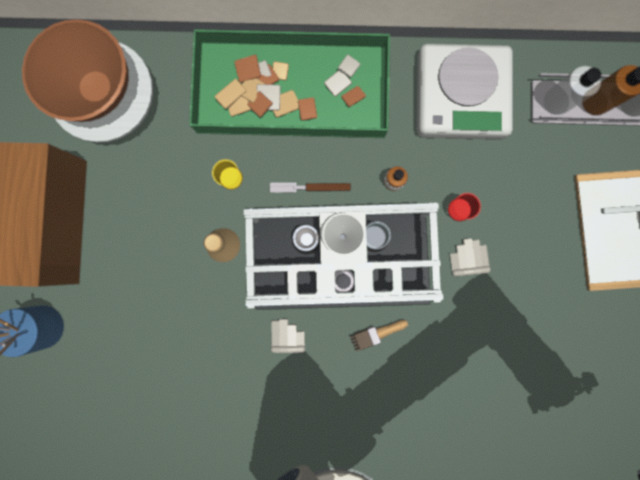

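View pics/side0.png

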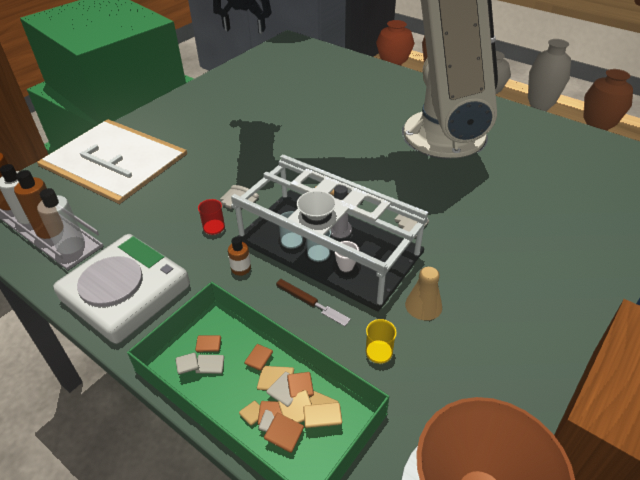

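Top view: the rack is centred at about (342,256). The funnel is at (343,234), the plunger in the middle finger hole at (343,281), the crucible at (306,238) on the rack's +y (left) end and beaker_end at (376,236). The side view agrees, with the crucible at (347,256).

Possible mix-ups:
- **Finger holes:** the middle one with the plunger is at (343,281), the outer ones at (306,281) and (383,280).
- **White round things:** funnel at (343,234), crucible at (306,238).
- **Yellow and red cups:** (228,174) and (462,207), not meant.

I choose the middle hole at (343,281), pushing towards +y. Next I'll get the yaw and take a close crop.

```bash
python3 - <<'E'
from h import *
np.set_printoptions(precision=4,suppress=True)
d=np.load("pics/topd.npy"); im=cv2.imread("pics/top0.png")
c=r.get_calibration("top"); T=np.array(c["extrinsics"])
v,u=np.mgrid[:480,:640]
P=np.stack([(u-c["cx"])/c["fx"]*d,(v-c["cy"])/c["fy"]*d,d],-1)@T[:3,:3].T+T[:3,3]
roi=(u>235)&(u<450)&(v>195)&(v<312)&(d>0)
m=roi&(P[...,2]>.095)&(P[...,2]<.127)
q=P[m][:,:2]; print("rails",m.sum(),cv2.minAreaRect((q*1000).astype(np.float32)))
m2=roi&(abs(P[...,2]-.006)<.012); print("base",cv2.minAreaRect((P[m2&(im.max(2)<60)][:,:2]*1000).astype(np.float32)))
pl=roi&(abs(u-343)<12)&(abs(v-281)<12)
print("around plunger z:"); print((P[270:293,332:356,2]*1000).astype(int)[::2,::2])
m3=pl&(P[...,2]>.1245)&(im.max(2)<120); print("plunger",m3.sum(),P[m3].mean(0))
m4=roi&(P[...,2]>.14); e=cv2.minEnclosingCircle((P[m4][:,:2]*1000).astype(np.float32)); print("funnel rim",e)
cv2.imwrite("pics/crop.png",cv2.resize(im[195:312,235:450],None,fx=3.6,fy=3.6,interpolation=cv2.INTER_CUBIC))
E
```

```text
rails 8311 ((541.6702880859375, 7.202880859375), (184.39199829101562, 360.981201171875), 3.4281694889068604)
base ((546.6353149414062, 11.183258056640625), (152.9808349609375, 345.8435363769531), 3.4529025554656982)
around plunger z:
[[ 117  122   18   18   17   18   16   17   21   12   11 1049]
 [ 118   17   17   99   96   96   96   97   21   19   11  115]
 [ 119   15   94   95   97  127  127   95  100   97   16   14]
 [ 119   98   97  126  130  129  128  131  127   99   20   11]
 [ 120  100  108  126  128  129  128  129  128   96   98    9]
 [ 118   97  127  127  126  131  126  125  127  128   96   11]
 [ 116   97  130  128  130  129  131  130  133  128   99   14]
 [ 118   94  128  129  129  128  128  129  131  127   97   10]
 [ 119   99 1049  131  131  126  127  129  127   98   17   11]
 [ 115  120   97   98  129  130  129  126   97   19    7    7]
 [ 119  119   19   94   98   96   96   97   17    9    9   11]
 [ 118  118   11   19   16   18   19   11   11    9   10  120]]
plunger 149 [0.4936 0.0054 0.1291]
funnel rim ((577.6114501953125, 7.403495788574219), 38.437923431396484)
```

View pics/crop.png

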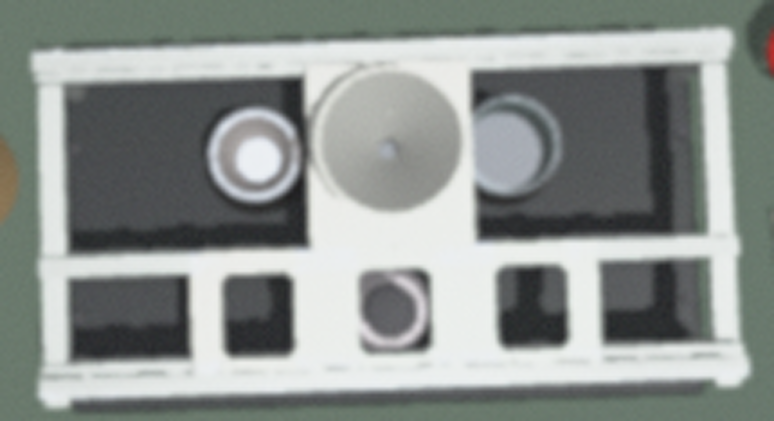

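The crop confirms the choice: the dark plunger head is at (388,310) in the middle hole and the crucible at (255,155) on the +y side. Rack yaw is +3.4°, the plunger top is at (0.494, 0.005, 0.129) and the funnel rim radius is 38.4 mm. These fit the sizes given. The plate starts at about -3 mm. Next I'll shut the gripper and hover.

```bash
cat >> h.py <<'E'
from scipy.spatial.transform import Rotation as R
np.set_printoptions(precision=4,suppress=True)
yaw=np.radians(3.43); X=np.array([np.cos(yaw),np.sin(yaw),0]); Y=np.array([-np.sin(yaw),np.cos(yaw),0]); Zd=np.array([0,0,-1.])
P0=np.array([.4936,.0054,0])
def att(s): ty=s*X; return R.from_matrix(np.stack([np.cross(ty,Zd),ty,Zd],1)).as_rotvec()   # tool y along rack x
def at(sy,z,sx=0): return P0+sy*Y+sx*X+[0,0,z]
def wpx(T,p):
    c=r.get_calibration("wrist"); M=np.linalg.inv(T@np.array(c["mount"])); q=M[:3,:3]@p+M[:3,3]; return q[:2]/q[2]*[c["fx"],c["fy"]]+[c["cx"],c["cy"]]
E
python3 - <<'E'
from h import *
q0=np.array(r.get_state()["joint_pos"])
best=None
for s in (1,-1):
    q=r.inverse_kinematics(at(-.002,.20),att(s)); print(s,q)
    if q is not None and (best is None or abs(q-q0).max()<best[0]): best=(abs(np.array(q)-q0).max(),s)
s=best[1]; print("s",s)
r.close(20); r.move_to(at(-.002,.20),att(s)); r.move_straight(at(-.002,.150))
st=r.get_state(); print(st["t"],st["tool_pos"],st["force"],st["opening"])
im,d=r.get_image("wrist"); np.save("pics/wd.npy",d)
T=np.eye(4);T[:3,:3]=R.from_rotvec(st["eef_rot"]).as_matrix();T[:3,3]=st["tool_pos"]
print("pred plunger px",wpx(T,P0+[0,0,.13]),"tcp px",wpx(T,np.array(st["tool_pos"])))
for n in("plunger_top","finger_hole"):
    for o in r.mark_of(n,"wrist")[:2]: print(n,o["score"],o["uv"])
save("w1",im)
im,d=r.get_image("side"); x=im[120:300,220:460]; save("s1",cv2.resize(x,None,fx=3.2,fy=3.2,interpolation=cv2.INTER_CUBIC))
E
```

```text
1 [ 0.3249  0.1561 -0.0972  0.     -1.3174  2.8765]
-1 [ 0.3249  0.1561 -0.0972  0.     -1.3174 -0.2651]
s -1
4.2 [0.4941 0.0028 0.1505] [ 0.3111 -0.1347  0.4421] 0.002205365412839749
pred plunger px [316.141  299.6978] tcp px [315.1871 316.9763]
plunger_top 0.57 [321.8, 297.6]
finger_hole 0.5 [482.9, 354.8]
```

View pics/w1.png

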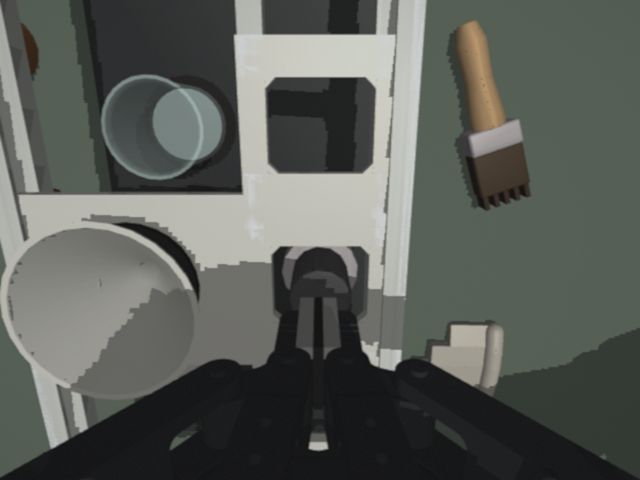

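View pics/s1.png

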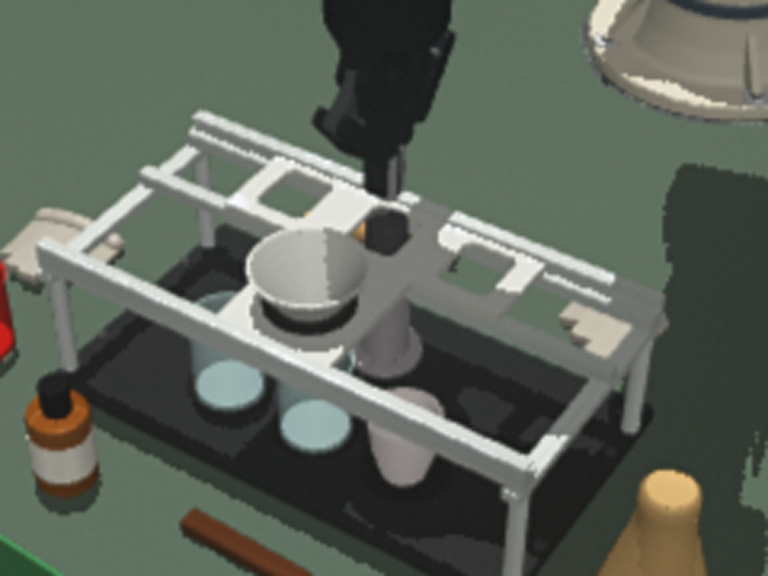

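The wrist view shows the shut fingertip over the plunger head at about (320,275), inside the middle hole, which spans columns 273-368. The knuckles reach out towards the funnel, left at (215,370), so I'll measure their clearance from the depth image before descending.

```bash
python3 - <<'E'
from h import *
d=np.load("pics/wd.npy"); c=r.get_calibration("wrist"); M=np.array(c["mount"])
v,u=np.mgrid[:480,:640]
Q=np.stack([(u-c["cx"])/c["fx"]*d,(v-c["cy"])/c["fy"]*d,d],-1)@M[:3,:3].T+M[:3,3]
ok=(d>0)&(Q[...,2]<.008)&(v>240)&(abs(Q[...,0])<.06)
ok&=~((u<205)&(v<400))
for lo in range(-90,10,8):
    m=ok&(Q[...,2]*1000>=lo)&(Q[...,2]*1000<lo+8)
    if m.sum()>5: q=Q[m]*1000; print(lo,m.sum(),"x",np.percentile(q[:,0],[1,99]),"y",np.percentile(q[:,1],[1,99]))
st=r.get_state(); T=np.eye(4);T[:3,:3]=R.from_rotvec(st["eef_rot"]).as_matrix();T[:3,3]=st["tool_pos"]
W=Q@T[:3,:3].T+T[:3,3]; L=(W-P0); 
m=(abs(W[...,2]-.12)<.006)&(u>225)&(u<400)&(v<300)&(d>0)
hy=(L@Y)[:,320]; 
for vv in range(30,330,6): print(vv,W[vv,320].round(3),W[vv,285].round(3)) if vv>150 else 0
h=(W[...,2]>.124)&(W[...,2]<.136)&(u>280)&(u<360)&(v>240)&(v<320); print("head",h.sum(),W[h].mean(0),W[h].min(0),W[h].max(0))
f=(W[...,2]>.14)&(W[...,2]<.156)&(u<200)&(v<400); print("funnel",cv2.minEnclosingCircle((W[f][:,:2]*1000).astype(np.float32)))
E
```

```text
-90 5756 x [10.3356 17.6896] y [-56.3874  58.4227]
-82 13476 x [ 3.3523 17.3477] y [-54.4516  56.0191]
-74 10489 x [-2.1722 17.2107] y [-48.0106  49.6322]
-66 6599 x [-9.0336 16.22  ] y [-41.9963  43.8052]
-58 8848 x [-8.8784 13.2423] y [-34.9031  37.5307]
-50 3534 x [-9.052 13.49 ] y [-28.1952  31.3919]
-42 1384 x [-11.0481  12.0272] y [-14.7154  16.4359]
-34 971 x [ 5.8293 11.1251] y [-12.4257  14.1539]
-26 964 x [ 5.7582 11.0875] y [-12.4696  14.2335]
-18 820 x [ 5.7571 11.0286] y [-12.4067  14.1822]
-10 420 x [ 5.8638 11.0642] y [-10.9859  13.131 ]
156 [ 0.495 -0.043  0.014] [ 0.519 -0.042  0.012]
162 [ 0.495 -0.039  0.013] [ 0.518 -0.038  0.013]
168 [ 0.495 -0.035  0.013] [ 0.518 -0.034  0.013]
174 [ 0.496 -0.048  0.122] [ 0.51  -0.047  0.122]
180 [ 0.496 -0.045  0.121] [ 0.51  -0.044  0.12 ]
186 [ 0.495 -0.042  0.121] [ 0.51  -0.041  0.12 ]
192 [ 0.495 -0.04   0.12 ] [ 0.51  -0.039  0.12 ]
198 [ 0.495 -0.037  0.122] [ 0.51  -0.036  0.12 ]
204 [ 0.495 -0.035  0.121] [ 0.51  -0.034  0.121]
210 [ 0.495 -0.032  0.121] [ 0.51  -0.031  0.122]
216 [ 0.495 -0.029  0.12 ] [ 0.51  -0.028
[... 321 characters left out ...]
  0.116] [ 0.51  -0.001  0.099]
264 [ 0.493 -0.008  0.123] [0.51  0.003 0.099]
270 [ 0.493 -0.007  0.129] [0.51  0.006 0.098]
276 [ 0.493 -0.005  0.13 ] [0.51  0.009 0.1  ]
282 [ 0.493 -0.002  0.13 ] [0.51  0.013 0.098]
288 [ 0.493 -0.     0.132] [0.515 0.055 0.014]
294 [0.493 0.003 0.13 ] [0.515 0.06  0.013]
300 [ 0.493 -0.007  0.157] [0.515 0.065 0.014]
306 [ 0.493 -0.007  0.163] [0.514 0.07  0.014]
312 [ 0.493 -0.007  0.167] [ 0.506 -0.002  0.159]
318 [ 0.493 -0.007  0.171] [ 0.505 -0.003  0.164]
324 [ 0.493 -0.007  0.176] [ 0.505 -0.003  0.169]
head 1898 [ 0.4928 -0.0004  0.1301] [ 0.4789 -0.0085  0.1241] [0.5066 0.0119 0.133 ]
funnel ((578.015625, 8.256232261657715), 39.252830505371094)
```

Clearance is fine: at rim height the fingers span only ±16 mm, while the funnel's rim starts at 46 mm. The wrist view gives the plunger at (0.493, 0.0055), agreeing with the top view. Now I'll press and start the push.

```bash
python3 - <<'E'
from h import *
def s(n,h=False): st=r.get_state(); print(n,st["t"],st["tool_pos"],(np.array(st["tool_pos"])-P0)@Y,st["force"])
h=r.move_straight(at(-.003,.108),velocity=.04,force_limit=25); s(("press",h))
if not h:
    h=r.move_straight(at(.030,.108),velocity=.04,force_limit=20); s(("push1",h))
    if not h: h=r.move_straight(at(.060,.108),velocity=.04,force_limit=20); s(("push2",h))
im,d=r.get_image("side"); x=im[120:300,220:460]; save("s2",cv2.resize(x,None,fx=3.2,fy=3.2,interpolation=cv2.INTER_CUBIC))
E
```

```text
('press', False) 5.6 [0.4938 0.0029 0.1085] -0.0024796478317310553 [-2.9049  3.5178  9.6488]
('push1', False) 6.575 [0.4922 0.0349 0.108 ] 0.029508010138165144 [ 2.5415 -4.7888  2.8908]
('push2', False) 7.475 [0.4897 0.0653 0.1077] 0.06001238275216762 [ 2.1343 -2.9368  1.0237]
```

View pics/s2.png

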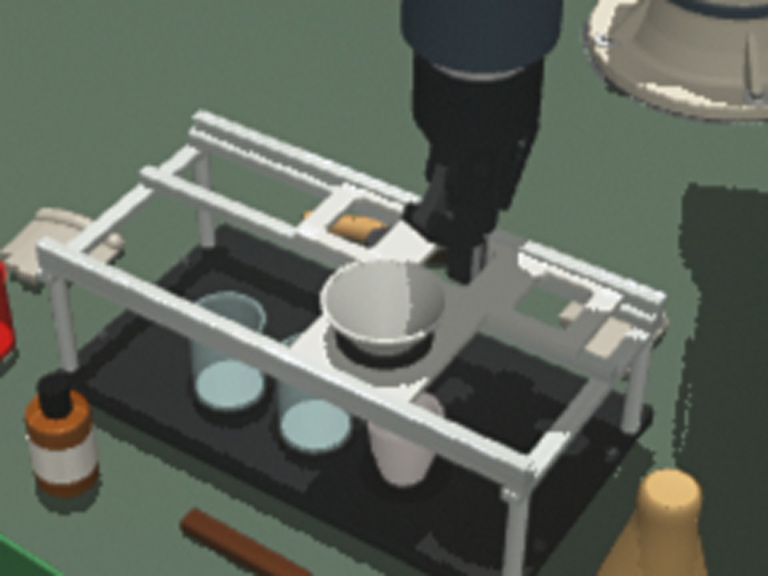

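The funnel has moved towards the crucible (now at about (383,305)) and the web holds the plunger down. I'll push the rest in steps, stopping once the funnel is at +70 mm.

```bash
cat >> h.py <<'E'
def s(n): st=r.get_state(); print(n,st["t"],(np.array(st["tool_pos"])-P0)@Y,st["tool_pos"],st["force"])
def funnel(save_as=None):
    im,d=r.get_image("top"); c=r.get_calibration("top"); T=np.array(c["extrinsics"]); v,u=np.mgrid[:480,:640]
    P=np.stack([(u-c["cx"])/c["fx"]*d,(v-c["cy"])/c["fy"]*d,d],-1)@T[:3,:3].T+T[:3,3]; L=P-P0
    f=(P[...,2]>.135)&(P[...,2]<.156)&(L@X>.045)&(L@X<.14)&(abs(L@Y)<.13)
    (x,y),rad=cv2.minEnclosingCircle((P[f][:,:2]*1000).astype(np.float32)); p=np.array([x,y,0])/1000-P0
    print("funnel rack y rel plunger",p@Y,"x",p@X,"rad",rad)
    k=(np.hypot(L@X,L@Y)<.012)&(P[...,2]>.09); print("z over plunger",np.median(P[k][:,2]) if k.any() else None,k.sum())
    if save_as: save(save_as,cv2.resize(im[195:312,235:450],None,fx=3.6,fy=3.6,interpolation=cv2.INTER_CUBIC))
    return p@Y
E
python3 - <<'E'
from h import *
y=funnel()
for t in (.073,.076,.078):
    h=r.move_straight(at(t,.108),velocity=.03,force_limit=9); s((t,h)); y=funnel()
    if h or y>.0685: break
E
```

```text
funnel rack y rel plunger 0.05209360090904767 x 0.08381523012089571 rad 38.44874572753906
z over plunger 0.1137016579191979 84
(0.073, False) 8.1583 0.0734958021959356 [0.4886 0.0787 0.1075] [ 0.2408 -0.5222  0.56  ]
funnel rack y rel plunger 0.06550802568047764 x 0.08401195354257276 rad 38.325443267822266
z over plunger 0.12927279264945146 137
(0.076, False) 8.4583 0.07626406208976963 [0.4889 0.0815 0.1079] [-0.457   0.0489  0.108 ]
funnel rack y rel plunger 0.06834697793121594 x 0.0839374091062908 rad 38.36981964111328
z over plunger 0.12916999928552686 135
(0.078, False) 8.7583 0.07814500127821968 [0.4889 0.0834 0.108 ] [ 0.1272  0.4728 -0.5214]
funnel rack y rel plunger 0.06994267618401337 x 0.08411712347827163 rad 38.40702819824219
z over plunger 0.1291035182025171 136
```

The plunger has sprung up (0.129 m) and the funnel is at +70 mm. I'll back off the hole's edge by 5 mm, lift straight up and move clear.

```bash
python3 - <<'E'
from h import *
r.move_straight(at(.073,.108),velocity=.04,force_limit=8); r.move_straight(at(.073,.22),velocity=.08)
r.move_straight(at(.073,.25,-.15),velocity=.15); r.hold(.5); s("clear"); funnel("end")
E
```

```text
clear 12.3 0.07298598780328838 [0.3396 0.0693 0.2499] [0.3542 0.3568 0.3205]
funnel rack y rel plunger 0.07028238812654329 x 0.0838382424871426 rad 38.42372512817383
z over plunger 0.1294436136782312 138
```

View pics/end.png

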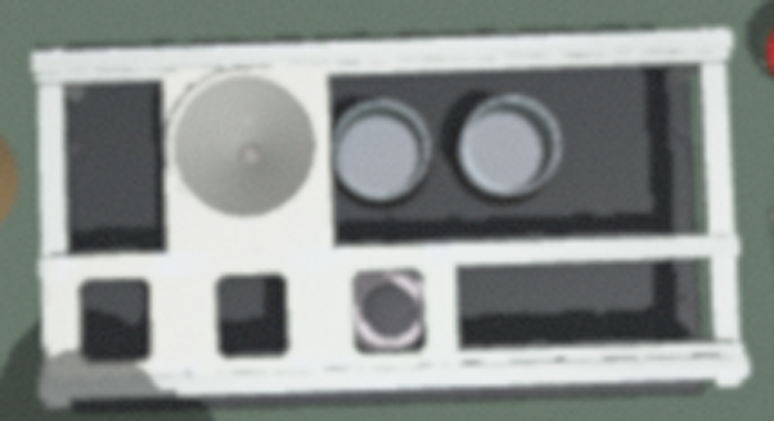

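The funnel at (245,145) is over the crucible's place, the plunger is fully up in the next hole at (388,310), both beakers are unmoved and the hand is clear.

```bash
python3 -c "
from bench import r
print(r.hand_in())"
```

```text
the job is handed in; nothing more can be done
None
```

Job handed in: the funnel now sits over the white crucible (+70 mm), the plunger is fully up in the next finger hole, and the hand is clear after about 12 s of robot time.

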